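Right the fallen bottle and hold the recessed reset of a reagent station

ROBOT

A 6-joint arm with a two-finger parallel gripper is mounted at the origin on a cart in front of the work surface, level with it; the furniture and walls round the work are solid. World frame = base frame: x ahead of the robot, y to its left, z up, the work surface at z = 0. Lengths are in mm, angles in rad, forces in N, time in s.
With the tool pointing down it reaches from about 350 to 775 mm from the base axis. Payload 7.3 kg.
Tool frame: the origin (TCP) lies on the centre line of the jaws, within the pads' length; the fingertips stand 8 mm ahead of it and the grasp point (between the pads) lies 11 mm behind it; z points along the fingers, y is the line along which they close (so a half turn about z gives the same grasp; the last joint's range is limited). The gripper opens to 92 mm and grips with 3 to 60 N. Pads are 19 mm wide; open, the fingers measure 130 mm over their backs; the gripper's body (75 mm by 190 mm) begins 47 mm behind the grasp point.
Start: joints at [-1.413, 0.342, 1.524, -0, 1.275, -0.146], TCP at [157.075, -500.971, 234.741] pointing down, gripper open.
Joint ranges: [-2.53, 2.53], [-0.77, 2.02], [0.04, 2.7], [-1, 4.14], [0.28, 2.66], [-3.11, 3.11]. Speed limits (rad/s): [2.57, 2.57, 3.14, 3.14, 3.14, 3.14].

INTERFACE

Orientations are given as a rotation vector (axis times angle).
In Python, from cell import manip gives the robot as it stands.
- The arm moves only by the tool servo_tool, never from a script. Its argument "increments" is a list of rows, each a list of 7 numbers: the turn, a rotation vector about the tool's x, y, z in degrees, then the shift along the tool's x, y, z in m, then the opening, from 0 (shut) to 1 (fully open). In form: [[ax, ay, az, tx, ty, tz, grip], ...]. A call has 1 to 8 rows; each row is the pose to reach, as a shift and turn from the pose commanded when the call began, along the tool's axes at that moment; what a row does not reach only later rows make up. A row lasts 1/10 s, in which the tool goes at most 50 mm and 8.59 degrees, less where a joint would pass 70% of its speed; a pose out of reach is approached as far as the arm can. A call with a gripper value outside its range is refused whole. The fingers move at their own pace and stop on an object; the grip force is fixed at half the most. Time passes only in rows, so rows that repeat a pose let the fingers close. It gives the time, the measured TCP pose, the force, the opening and the grip force at its end, in the units of the state.
- manip.read_state(): the state, without advancing time (a new reading comes with each control period).
- manip.camera(name): name is "side" or "top" or "wrist"; returns the picture (420x560x3 uint8, red, green, blue); there is no depth.
- manip.camera_info(name): a dict with "fx", "fy", "cx", "cy" (pixels), "cam_to_world" (4x4, takes a point from camera to world coordinates); the wrist camera has in their place "tool_from_camera" (4x4, takes a point from camera to tool coordinates, whose origin is the TCP and whose axes are the flange's). Camera axes: x right, y down, z forward; pixel columns grow to the right and rows downward; lengths in mm; the calibration is good to about 2 mm. A picture is of the moment at which its call begins: read the wrist's pose just before it. camera_info takes no time and is no camera call.
- manip.job_done(): hands the job in; it is judged then, once.
The state is a dict: "time": time; "q": joint angles; "joint_velocities": joint speeds; "effort": joint torques, N m; "eef_pos": TCP position; "tcp_rot": TCP orientation; "wrist_force": force on the tool from outside, world axes, zero at the start; "moment": the same for the moment, N m; "gripper_width": finger opening in mm; "grasp_force": force on a finger pad.
Only numpy, scipy, OpenCV 4.12 (cv2) and the standard library are available. Lean on these libraries where they do the work, as an engineer would, in place of code of your own. Each camera call takes 0.05 s, during which the arm holds its last target. There are 200 camera calls.

TASK

One dropper bottle of the reagent station has tipped over and tripped the station's alarm: stand it upright again in its empty nest, seated like its neighbours, and let go of it, leaving the other four standing in theirs. Then take the reset stylus from the tool stand, put its tip through the small round hole in the station's control panel and push the recessed reset button fully down. Finish while still gripping the stylus and holding the button down.

Things in the scene. Friction and masses are not known exactly. Their poses are not given: they have to be found in the camera images.
- station: low fixed bench console, 150 (x) x 380 (y) mm; origin under its centre, on the bench. Left part (y -95 to +190): flat aluminium deck, top at z 50 mm, with a row of five nests along y at x +30 mm. Right part (y -190 to -95): white control panel, top at z 54 mm, with display, three dummy keys and the reset hole. Only the bottles rise above 54 mm
- nest0 (a point): floor centre of nest 0 (nest0 leftmost, +y; 54 mm apart): round recess 26 mm across for the 23 mm bottle, edge chamfered, 6 mm deep, floor 44 mm above the bench
- nest1 (a point): floor centre of nest 1 (nest0 leftmost, +y; 54 mm apart): round recess 26 mm across for the 23 mm bottle, edge chamfered, 6 mm deep, floor 44 mm above the bench
- nest2 (a point): floor centre of nest 2 (nest0 leftmost, +y; 54 mm apart): round recess 26 mm across for the 23 mm bottle, edge chamfered, 6 mm deep, floor 44 mm above the bench
- nest3 (a point): floor centre of nest 3 (nest0 leftmost, +y; 54 mm apart): round recess 26 mm across for the 23 mm bottle, edge chamfered, 6 mm deep, floor 44 mm above the bench
- nest4 (a point): floor centre of nest 4 (nest0 leftmost, +y; 54 mm apart): round recess 26 mm across for the 23 mm bottle, edge chamfered, 6 mm deep, floor 44 mm above the bench
- fallen_bottle: the tipped dropper bottle, 74 mm tall, about 45 g: round body 23 mm across from 0 to 48 mm above its base, then a cap about 17 mm across. Origin at the centre of its base, z axis from base to cap. It lies on the deck, axis 61.5 mm above the bench, base over the middle of its own empty nest, cap towards the station's -x side (the robot) within 0.3 rad; it can roll
- bottle_1: one of the four other bottles, same kind, standing in a nest (any of the five); origin at the centre of its base, z up towards the cap
- bottle_2: one of the four other bottles, same kind, standing in a nest (any of the five); origin at the centre of its base, z up towards the cap
- bottle_3: one of the four other bottles, same kind, standing in a nest (any of the five); origin at the centre of its base, z up towards the cap
- bottle_4: one of the four other bottles, same kind, standing in a nest (any of the five); origin at the centre of its base, z up towards the cap
- tool_stand: fixed grey block, 104 x 48 mm, top 60 mm above the bench; origin under its centre. Along its x axis: stylus socket at -34 mm, a short driver with a round black handle (18 mm thick, top at 110 mm, part of the stand) at +6 mm, an empty hole at +34 mm
- stylus_socket (a point): mouth of the socket (8 mm hole, 52 mm deep) that the stylus stands in at the start, on the stand's top face
- stylus: the reset stylus, 30 g, standing upright in the stand: steel rod 5 mm thick from the tip (origin) up to 50 mm, round collar 18 mm across from 50 to 56 mm that rests on the stand, then a square black handle 12 x 12 mm, faces along its x and y axes, from 55 to 111 mm, small steel knob to 115 mm. z axis points from tip to handle
- stylus_tip (a point): tip of the stylus rod
- reset_hole (a point): centre of the mouth of the reset hole on top of the panel: vertical round hole 10 mm across through the 8 mm panel, steel ring round it; the button's face is 22 mm below the mouth
- reset_button (a joint): travel of the recessed reset button, 0 m up, 0.005 m fully down; spring 1.5 N at the start of travel, 4 N fully down, then a hard stop; it springs back when let go

How it is judged:
By the outcome, as a careful person would: the job done as asked, in the order asked, and still so for the second after the job is handed in, while the arm keeps its last pose, push and grip.
It also fails if it takes over 64 s, if anything falls off the work surface, if the arm or the gripper's body presses on something with over 40 N, if the wrist force passes 120 N, or if a joint passes its speed limit or range.

## Working session

There is one attempt and no reset: what is moved stays moved. The work goes in short steps, Python scripts to look and compute and a tool call to move; the robot and the scene stay as the last step left them, time stands still between calls to the robot, and variables do not carry over. Pictures are saved under pics/ and viewed, at most 10 in all, crops included, and the job is handed in when it is done.

Besides the shell and the picture viewer there is one more tool, called after ">>>" as name(argument=value, ...) on one line, values as JSON. servo_tool: Moves the arm, as the interface text tells. Its arguments: {"type":"object","properties":{"increments":{"type":"array"}},"required":["increments"]}

```bash
ls; mkdir -p pics
python3 - <<'E'
from cell import manip
import cv2,numpy as np
s=manip.read_state();print(s)
for n in("top","side","wrist"):
    im=manip.camera(n);cv2.imwrite(f"pics/{n}0.png",im[:,:,::-1]);i=manip.camera_info(n);print(n,{k:np.round(v,4).tolist() for k,v in i.items()})
a=[cv2.imread(f"pics/{n}0.png") for n in("top","side")]
E
```

```text
pics
{'time': 0.0, 'q': array([-1.41301792e+00,  3.42756568e-01,  1.52504660e+00,  2.55583737e-06,
        1.27542351e+00, -1.46002601e-01]), 'joint_velocities': array([ 0.00013877, -0.00068964,  0.0005548 ,  0.00193532,  0.00085204,
       -0.0006801 ]), 'effort': array([-1.87609367e-03, -4.31251359e+01, -2.44214541e+01,  7.15456414e-02,
        5.61223039e-02, -1.36516101e-04]), 'eef_pos': array([ 156.99794845, -500.53962597,  234.01708193]), 'tcp_rot': array([-3.10380785e+00, -4.75096998e-01,  1.12667763e-05]), 'wrist_force': array([0.14481412, 0.4079192 , 1.19190207]), 'moment': array([-0.00224377, -0.00477038,  0.07481389]), 'grasp_force': 0.0, 'gripper_width': 91.95428278586613}
top {'fx': 506.0447, 'fy': 506.0447, 'cx': 285.0294, 'cy': 203.7033, 'cam_to_world': [[0.0208, -0.99, 0.1398, 335.9747], [-0.9995, -0.0239, -0.0203, -60.4596], [0.0234, -0.1393, -0.99, 1138.432], [0.0, 0.0, 0.0, 1.0]]}
side {'fx': 519.7408, 'fy': 519.7408, 'cx': 281.9058, 'cy': 211.4143, 'cam_to_world': [[-0.9977, 0.0573, -0.037, 530.2456], [0.0656, 0.6588, -0.7494, 841.9325], [-0.0186, -0.7501, -0.661, 872.6483], [0.0, 0.0, 0.0, 1.0]]}
wrist {'fx': 352.2341, 'fy': 352.2341, 'cx': 280.5521, 'cy': 211.5556, 'tool_from_camera': [[-0.0005, -0.963, -0.2697, 70.9784], [1.0, -0.0004, -0.0003, 0.0236], [0.0002, -0.2697, 0.963, -149.2131], [0.0, 0.0, 0.0, 1.0]]}
```

View pics/top0.png

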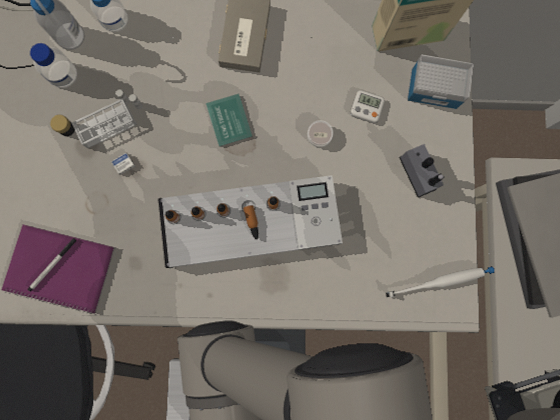

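View pics/side0.png

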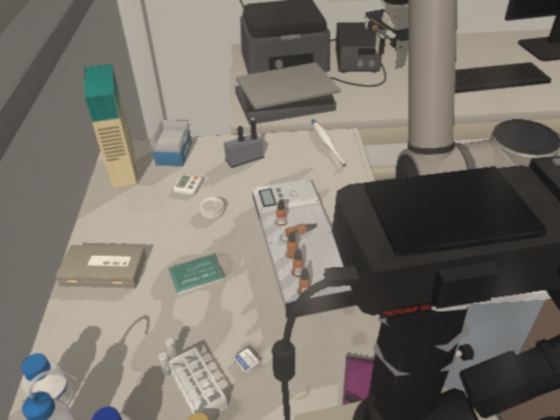

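Run:
```python
import cv2,numpy as np
a=cv2.imread("pics/top0.png")
f=lambda c:cv2.resize(c,None,fx=4,fy=4,interpolation=cv2.INTER_CUBIC)
o=np.zeros((600,768,3),np.uint8)
o[:400]=f(a[172:272,155:347]);o[400:,:240]=f(a[146:196,395:455])
cv2.imwrite("pics/c1.png",o)
```

```text
(no output)
```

View pics/c1.png

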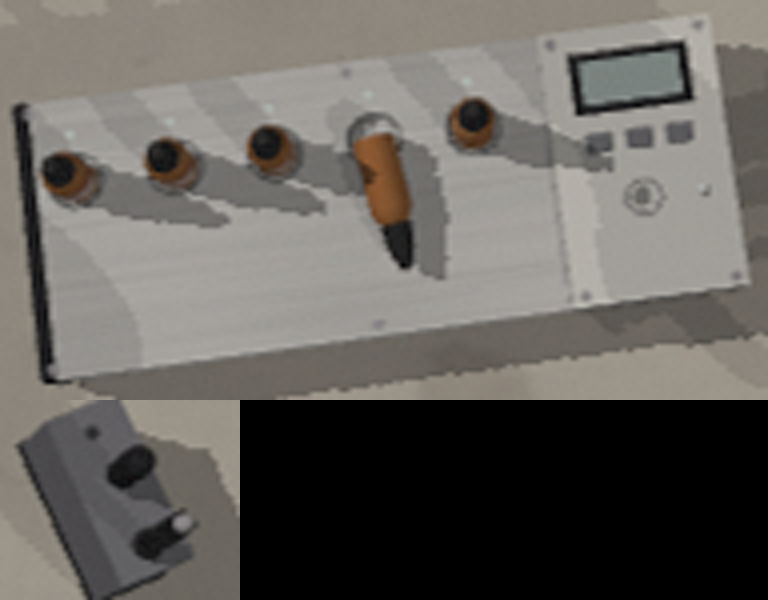

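```bash
cat > h.py <<'E'
from cell import manip
import cv2,numpy as np
from scipy.spatial.transform import Rotation as R
def cam(n,st=None):
    i=manip.camera_info(n)
    if n!="wrist": T=np.array(i["cam_to_world"])
    else:
        T=np.eye(4);T[:3,:3]=R.from_rotvec(st["tcp_rot"]).as_matrix();T[:3,3]=st["eef_pos"];T=T@np.array(i["tool_from_camera"])
    return i,T
def ray(n,u,v,z,st=None):
    i,T=cam(n,st);d=T[:3,:3]@[(u-i["cx"])/i["fx"],(v-i["cy"])/i["fy"],1]
    return T[:3,3]+d*(z-T[2,3])/d[2]
def proj(n,p,st=None):
    i,T=cam(n,st);c=np.linalg.inv(T)@np.append(p,1);return i["fx"]*c[0]/c[2]+i["cx"],i["fy"]*c[1]/c[2]+i["cy"]
def totool(st,v): return R.from_rotvec(st["tcp_rot"]).inv().apply(v)
E
python3 - <<'E'
from h import *
def t(l,cx,cy,z,ou=155,ov=172):
    p=ray("top",ou+cx/4-.375,ov+cy/4-.375,z);print(l,np.round(p,1));return p
tl=t("TL",25,103,50);tr=t("TR",710,14,54);br=t("BR",748,284,54);bl=t("BL",48,380,50)
print(np.linalg.norm(tl-tr),np.linalg.norm(tr-br),np.linalg.norm(tl-bl))
P=np.array([tl,tr,br,bl])[:,:2];M=np.array([[75,190],[75,-190],[-75,-190],[-75,190]],float)
c=P.mean(0);H=(P-c).T@M;th=np.arctan2(H[1,0]-H[0,1],H[0,0]+H[1,1]);print("ctr",c,"yaw",th)
r=np.array([[np.cos(th),-np.sin(th)],[np.sin(th),np.cos(th)]])
for k in range(5):print("nest",k,c+r@[30,108-54*k],"(y offset guess)")
t("nest3",375,132,50);t("hole",644,196,54)
for k,q in enumerate([(64,168),(163,155),(268,140),(473,113)]): print("local",np.round(r.T@(t("cap",*q,118)[:2]-c),1))
b=t("base",374,140,61.5);e=t("capend",404,266,61.5);print(np.linalg.norm(e-b))
print("local nest3", r.T@(t("n",375,132,50)[:2]-c),"hole",r.T@(t("n",644,196,54)[:2]-c))
a=t("knob",182,523,125,395,46);h=t("hole34",92,433,60,395,46);d=t("driver",137,457,110,395,46)
print(np.linalg.norm(a-h),np.linalg.norm((d-h)[:2]))
E
```

```text
TL [497.1 186.2  50. ]
TR [ 554.7 -184.4   54. ]
BR [ 407.7 -206.    54. ]
BL [348.7 165.9  50. ]
375.0212347585845 148.60487363286282 149.70993861254627
ctr [452.05584903  -9.56212572] yaw 0.1538568660398577
nest 0 [465.15040844 101.75962649] (y offset guess)
nest 1 [473.42593917  48.39750892] (y offset guess)
nest 2 [481.7014699   -4.96460864] (y offset guess)
nest 3 [489.97700064 -58.32672621] (y offset guess)
nest 4 [ 498.25253137 -111.68884377] (y offset guess)
nest3 [485.8  -3.3  50. ]
hole [ 453.9 -149.5   54. ]
cap [454.3 149.4 118. ]
local [ 26.6 156.7]
cap [462.1  99.9 118. ]
local [ 26.7 106.6]
cap [471.   47.2 118. ]
local [27.4 53.2]
cap [487.4 -56.4 118. ]
local [ 27.7 -51.7]
base [479.9  -3.5  61.5]
capend [412.7 -21.5  61.5]
69.54795361295828
n [485.8  -3.3  50. ]
n [ 453.9 -149.5   54. ]
local nest3 [34.27904815  0.99634224] hole [ -19.63518178 -138.52651037]
knob [ 543.5 -398.5  125. ]
hole34 [ 605.9 -371.5   60. ]
driver [ 581.1 -380.6  110. ]
94.04796810321655 26.35687698641009
```

```bash
cat >> h.py <<'E'
def Rt(yaw,tilt):
    # tool x along yaw, z down; tilt>0 (deg): tool points outward along its yaw
    b=R.from_euler('z',yaw,degrees=True)*R.from_euler('x',180,degrees=True)
    return b*R.from_euler('y',tilt,degrees=True)
def plan(pos,rot,p0=None,r0=None):
    st=manip.read_state();r0=R.from_rotvec(st["tcp_rot"]) if r0 is None else r0;p0=st["eef_pos"] if p0 is None else p0
    print("turn",np.round((r0.inv()*rot).as_rotvec(degrees=True),2),"shift",np.round(r0.inv().apply(np.array(pos)-p0)/1000,4))
E
python3 - <<'E'
from h import *
print(Rt(15,30).as_matrix().round(2))
plan([430,-15,220],Rt(15,0),p0=np.array([157.075,-500.971,234.741]))
E
```

```text
[[ 0.84  0.26  0.48]
 [ 0.22 -0.97  0.13]
 [ 0.5   0.   -0.87]]
turn [-0.06 -0.01  2.41] shift [ 0.4058 -0.382   0.0152]
```

>>> servo_tool(increments=[[0,0,2.4,0.406,-0.382,0.015,1],[0,0,2.4,0.406,-0.382,0.015,1],[0,0,2.4,0.406,-0.382,0.015,1],[0,0,2.4,0.406,-0.382,0.015,1],[0,0,2.4,0.406,-0.382,0.015,1],[0,0,2.4,0.406,-0.382,0.015,1],[0,0,2.4,0.406,-0.382,0.015,1],[0,0,2.4,0.406,-0.382,0.015,1]])

```text
time: 0.95
eef_pos: [353.5, -150.5, 224.0]
tcp_rot: [3.114, 0.409, 0.001]
wrist_force: [0.3, -0.9, 0.8]
gripper_width: 91.8
grasp_force: 0.0
```

Run:
```python
from h import *
plan([430,-15,220],Rt(15,0));print(manip.read_state()['eef_pos'])
```

```text
turn [ 0.03 -0.02 -0.02] shift [ 0.109  -0.1111  0.004 ]
[ 353.4675926  -150.5244525   224.01794007]
```

>>> servo_tool(increments=[[0,0,0,0.109,-0.111,0.004,1],[0,0,0,0.109,-0.111,0.004,1],[0,0,0,0.109,-0.111,0.004,1],[0,0,0,0.109,-0.111,0.004,1],[0,0,0,0.109,-0.111,0.004,0.4],[0,0,0,0.109,-0.111,0.004,0.4]])

```text
time: 1.55
eef_pos: [429.0, -17.5, 219.7]
tcp_rot: [3.114, 0.41, -0.001]
wrist_force: [0.2, -0.2, 1.6]
gripper_width: 80.1
grasp_force: 0.0
```

Run:
```python
from h import *
st=manip.read_state();np.save("st1.npy",st,allow_pickle=True);print(st['eef_pos'],st['tcp_rot'],st['gripper_width'])
im=manip.camera("wrist")[:,:,::-1];cv2.imwrite("pics/w1.png",im);cv2.imwrite("pics/w1b.png",cv2.resize(im,None,fx=1.42,fy=1.42,interpolation=cv2.INTER_CUBIC))
```

```text
[429.0451442 -17.5482067 219.7223557] [ 3.11449183e+00  4.09982637e-01 -1.43357091e-03] 80.07993878447532
```

View pics/w1b.png

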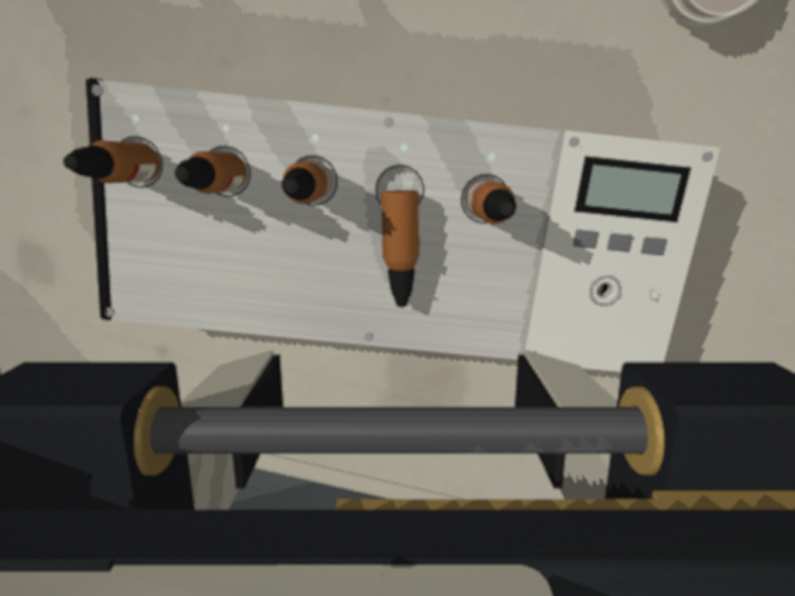

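Run:
```python
from h import *
st=np.load("st1.npy",allow_pickle=True).item()
w=lambda l,u,v,z:print(l,np.round(ray("wrist",u/1.42,v/1.42,z,st),1))
for k,(u,v) in enumerate([(137,161),(226,170),(312,180),(400,189),(485,198)]): w("nest%d"%k,u,v,50)
w("base",400,192,68);w("shoulder",401,268,61.5);w("capend",402,306,61.5);w("bodyL",382,230,61.5);w("bodyR",419,230,61.5)
w("hole",604,290,54);w("BL",106,319,50);w("TRscrew",707,156,54)
w("divider",565,131,50);w("divider2",523,357,50)
```

```text
nest0 [455.6 155.7  50. ]
nest1 [464.4 102.   50. ]
nest2 [472.3  49.5  50. ]
nest3 [481.1  -4.7  50. ]
nest4 [489.5 -57.5  50. ]
base [480.4  -4.8  68. ]
shoulder [435.1 -17.6  61.5]
capend [411.3 -24.7  61.5]
bodyL [ 4.551e+02 -2.000e-01  6.150e+01]
bodyR [461.  -22.1  61.5]
hole [ 453.6 -149.4   54. ]
BL [348.1 163.3  50. ]
TRscrew [ 548.1 -178.9   54. ]
divider [540.  -92.2  50. ]
divider2 [ 394.4 -115.1   50. ]
```

Run:
```python
from h import *
r=Rt(15.7,30);ax=np.array([448.6,-13.8,61.5]);z=r.as_matrix()[:,2];g=ax-3*z
print("grasp",g,"pre",g-80*z)
plan(g-80*z,r,p0=np.array([430,-15,220.]),r0=Rt(15,0))
plan(g-80*z,r)
```

```text
grasp [447.15596238 -14.20590067  64.09807621] pre [408.64829252 -25.02991851 133.38010851]
turn [ 0.18 30.   -0.68] shift [-0.0232  0.0042  0.0866]
turn [ 0.21 30.04 -0.75] shift [-0.0214  0.0016  0.0865]
```

>>> servo_tool(increments=[[0.2,30,-0.7,-0.0225,0.002,0.0865,0.42],[0.2,30,-0.7,-0.0225,0.002,0.0865,0.42],[0.2,30,-0.7,-0.0225,0.002,0.0865,0.42],[0.2,30,-0.7,-0.0225,0.002,0.0865,0.42],[0.2,30,-0.7,-0.0225,0.002,0.0865,0.42],[0.2,30,-0.7,-0.0225,0.002,0.0865,0.42],[0.2,30,-0.7,-0.0225,0.002,0.0865,0.42]])

```text
time: 2.3
eef_pos: [406.6, -26.0, 132.9]
tcp_rot: [-2.942, -0.398, -0.787]
wrist_force: [0.3, -0.8, -0.7]
gripper_width: 38.8
grasp_force: 0.0
```

Run:
```python
from h import *
r=Rt(15.7,30);ax=np.array([448.6,-13.8,61.5]);z=r.as_matrix()[:,2];g=ax-3*z
plan(g,r);print(manip.read_state()['q'],manip.read_state()['eef_pos'])
```

```text
turn [ 0.08  0.05 -0.26] shift [ 0.0022 -0.0005  0.0807]
[-0.54747045  0.10486687  2.35832665  0.91899406  0.47639997 -0.03541428] [406.64703911 -26.02988334 132.91724663]
```

>>> servo_tool(increments=[[0,0,-0.2,0.001,0,0.035,0.42],[0,0,-0.2,0.002,-0.0005,0.06,0.42],[0,0,-0.2,0.002,-0.0005,0.075,0.42],[0,0,-0.2,0.002,-0.0005,0.0805,0.42],[0,0,-0.2,0.002,-0.0005,0.0805,0.42]])

```text
time: 2.8
eef_pos: [449.3, -13.1, 64.3]
tcp_rot: [-2.939, -0.41, -0.787]
wrist_force: [0.3, -0.1, -0.7]
gripper_width: 38.8
grasp_force: 0.0
```

Run:
```python
from h import *
st=manip.read_state();r=R.from_rotvec(st['tcp_rot']);z=r.as_matrix()[:,2]
print(st['eef_pos'],z,"bottle in tool",r.inv().apply(np.array([448.6,-13.8,61.5])-st['eef_pos']))
```

```text
[449.2665126  -13.09692161  64.34488275] [ 0.48065177  0.13650441 -0.86622192] bottle in tool [-2.14344265  0.49336076  2.04796604]
```

>>> servo_tool(increments=[[0,0,0,0,0,0,0.1],[0,0,0,0,0,0,0.0],[0,0,0,0,0,0,0],[0,0,0,0,0,0,0],[0,0,0,0,0,0,0]])

```text
time: 3.3
eef_pos: [448.9, -13.1, 65.3]
tcp_rot: [-2.94, -0.411, -0.79]
wrist_force: [-2.1, -2.0, 6.1]
gripper_width: 22.1
grasp_force: 30.0
```

```bash
cat >> h.py <<'E'
NEST=np.array([481.1,-4.3,44.])
E
python3 - <<'E'
from h import *
st=manip.read_state();r=R.from_rotvec(st['tcp_rot']);p=st['eef_pos']
B=np.array([481.3,-4.6,61.5]);cap=-np.array([np.cos(np.radians(15.7)),np.sin(np.radians(15.7)),0])
bt=r.inv().apply(B-p);ct=r.inv().apply(cap);np.save("bt.npy",[bt,ct]);print(bt,ct)
k=np.cross(cap,[0,0,1]);Q=R.from_rotvec(k*np.pi/2);rn=R.from_euler('z',-6.7,degrees=True)*Q*r
np.save("rn.npy",rn.as_rotvec())
t=NEST+[0,0,30]-rn.apply(bt);print("target",t,rn.as_matrix().round(2))
print("lift",r.inv().apply([0,0,50])/1000)
plan(t,rn)
E
```

```text
[27.10696065  0.63120136 20.05030367] [-0.86549923 -0.00302966 -0.50090108]
target [484.74356314  -3.17731069 107.50618487] [[ 0.49  0.16 -0.85]
 [ 0.08 -0.99 -0.14]
 [-0.87 -0.   -0.5 ]]
lift [ 0.02504478  0.00012181 -0.04327522]
turn [  2.26 -89.88   7.14] shift [ 0.0534  0.0003 -0.0179]
```

>>> servo_tool(increments=[[0,0,0,0.012,0,-0.021,0],[0,0,0,0.025,0,-0.043,0],[0,-8,0.5,0.027,0,-0.042,0],[0.5,-16,1,0.03,0,-0.04,0],[0.5,-24,1.5,0.034,0,-0.037,0],[1,-32,2.5,0.038,0,-0.033,0],[1,-40,3,0.041,0,-0.03,0],[1,-48,4,0.044,0,-0.026,0]])

```text
time: 4.1
eef_pos: [472.8, -7.1, 110.2]
tcp_rot: [-3.085, -0.38, 0.054]
wrist_force: [0.1, 0.4, -1.3]
gripper_width: 21.5
grasp_force: 30.0
```

Run:
```python
from h import *
bt,ct=np.load("bt.npy");rn=R.from_rotvec(np.load("rn.npy"))
plan(NEST+[0,0,30]-rn.apply(bt),rn);s=manip.read_state();print(s['q'],s['wrist_force'])
```

```text
turn [  0.9  -58.06   5.4 ] shift [ 0.0126 -0.0008  0.0024]
[-0.19071533  0.41533035  1.80315252  0.02455348  0.96618352  1.12047933] [ 0.09238548  0.40348594 -1.33026698]
```

>>> servo_tool(increments=[[0,-8,0.5,0.002,0,0,0],[0.5,-16,1.2,0.004,0,0.001,0],[0.5,-24,2,0.006,0,0.001,0],[1,-32,2.5,0.008,0,0.002,0],[1,-40,3.5,0.01,-0.001,0.002,0],[1,-45,4,0.011,-0.001,0.002,0],[1,-45,4,0.011,-0.001,0.002,0],[1,-45,4,0.011,-0.001,0.002,0]])

```text
time: 4.9
eef_pos: [482.9, -2.2, 106.3]
tcp_rot: [2.833, 0.271, -1.223]
wrist_force: [0.2, -1.3, -0.1]
gripper_width: 22.1
grasp_force: 30.0
```

Run:
```python
from h import *
bt,ct=np.load("bt.npy");rn=R.from_rotvec(np.load("rn.npy"))
plan(NEST+[0,0,30]-rn.apply(bt),rn);s=manip.read_state();print(s['q'],s['wrist_force'],R.from_rotvec(s['tcp_rot']).apply(ct))
```

```text
turn [ -0.   -13.35   1.84] shift [ 0.0002  0.0013 -0.0021]
[-0.06332757  0.88578641  1.18826642 -0.16249533  1.86539927  1.33486701] [ 0.20566419 -1.28462236 -0.08758099] [-0.22314834 -0.06563641  0.9725722 ]
```

>>> servo_tool(increments=[[0,-7,1,0,0.001,-0.001,0],[0,-13.4,1.8,0,0.0013,-0.002,0],[0,-13.4,1.8,0,0.0013,-0.002,0],[0,-13.4,1.8,0,0.0013,-0.002,0]])

```text
time: 5.3
eef_pos: [484.6, -3.4, 108.5]
tcp_rot: [2.65, 0.215, -1.525]
wrist_force: [-0.7, -0.4, -0.6]
gripper_width: 22.1
grasp_force: 30.0
```

Run:
```python
from h import *
bt,ct=np.load("bt.npy");rn=R.from_rotvec(np.load("rn.npy"))
plan(NEST+[0,0,30]-rn.apply(bt),rn);s=manip.read_state();r=R.from_rotvec(s['tcp_rot']);B=s['eef_pos']+r.apply(bt);c=r.apply(ct);print(B,c)
print("pred side base,cap",proj("side",B),proj("side",B+74*c),"top",proj("top",B),proj("top",B+74*c))
im=manip.camera("side")[:,:,::-1];t=manip.camera("top")[:,:,::-1]
f=lambda c:cv2.resize(c,None,fx=4,fy=4,interpolation=cv2.INTER_CUBIC)
cv2.imwrite("pics/s2.png",np.hstack([f(im[170:310,250:350]),f(t[140:280,200:300])]))
```

```text
turn [-0.01 -0.14  0.04] shift [ 0.001  -0.0002  0.0004]
[481.07173831  -4.48690477  75.01061674] [-0.0022222  -0.00105395  0.99999698]
pred side base,cap (np.float64(285.63411008575247), np.float64(228.32761406381948)) (np.float64(285.2315133574102), np.float64(203.15640905874065)) top (np.float64(248.2855253883643), np.float64(205.21386587697899)) (np.float64(246.505434377123), np.float64(200.18306670676125))
```

View pics/s2.png

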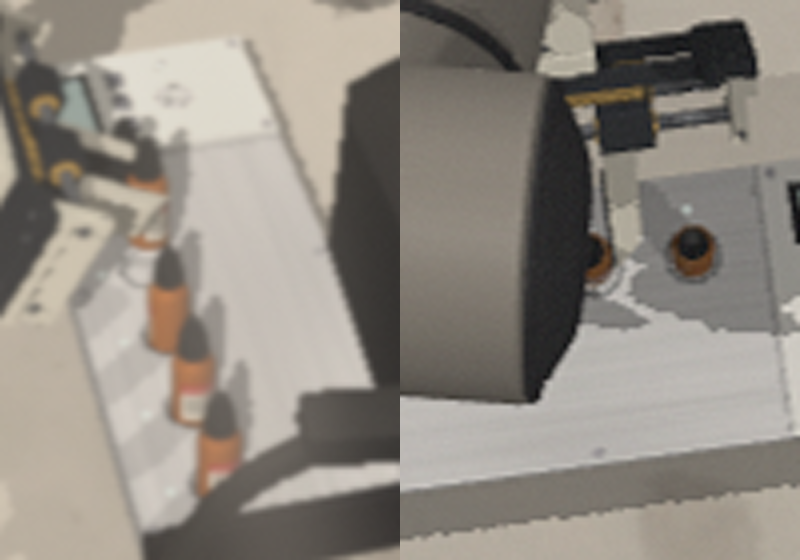

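Run:
```python
from h import *
for n,p in (("nest3",[481.1,-4.3,50]),("n2 cap",[472.6,49,118]),("n2 base",[472.6,49,50]),("n1 cap",[464.4,102.2,118]),("n4cap",[489.5,-57.5,118]),("n3 cap upright z118",[481.1,-4.3,118])):
    u,v=proj("side",p);a,b=proj("top",p);print(n,(u-250)*4,(v-170)*4,"top",(a-200)*4+400,(b-140)*4)
```

```text
nest3 143.11870790584885 265.64874066573066 top 595.035339840472 267.0916021499323
n2 cap 164.6531549414217 242.28051992871633 top 483.00306057491525 263.3218327960134
n2 base 165.49333075138838 332.264441102933 top 495.87236919997804 280.3235525899413
n1 cap 189.0229394676585 313.2517148780764 top 377.0838500200705 276.8610974731671
n4cap 119.94561734610397 114.62145976111628 top 693.6900178674382 235.45333349299096
n3 cap upright z118 141.42162960527617 176.16852089278154 top 588.6795126259198 249.26202309435712
```

>>> servo_tool(increments=[[0,0,0,0.009,0,0.005,0],[0,0,0,0.0175,0,0.01,0],[0,0,0,0.021,0,0.012,0],[0,0,0,0.0225,0,0.013,0],[0,0,0,0.0225,0,0.013,0]])

```text
time: 5.9
eef_pos: [484.6, -3.1, 82.0]
tcp_rot: [2.647, 0.214, -1.53]
wrist_force: [0.3, 0.0, -0.7]
gripper_width: 21.9
grasp_force: 30.0
```

Run:
```python
from h import *
bt,ct=np.load("bt.npy")
s=manip.read_state();r=R.from_rotvec(s['tcp_rot']);print(s['eef_pos']+r.apply(bt),r.apply(ct),s['wrist_force'],s['moment'],totool(s,[0,0,-1]))
```

```text
[480.88372701  -4.25541984  48.48854527] [ 1.98782257e-03 -2.25345520e-04  9.99997999e-01] [ 0.30072241  0.02011595 -0.68663304] [ 0.15862454 -0.6789541   0.01829759] [0.86646121 0.00356801 0.49923165]
```

>>> servo_tool(increments=[[0,0,0,0.0017,0,0.001,0],[0,0,0,0.003,0,0.0017,0],[0,0,0,0.0035,0,0.002,0],[0,0,0,0.0035,0,0.002,0]])

```text
time: 6.3
eef_pos: [484.7, -3.1, 78.9]
tcp_rot: [2.647, 0.214, -1.53]
wrist_force: [0.2, -0.1, 3.9]
gripper_width: 22.0
grasp_force: 30.0
```

>>> servo_tool(increments=[[0,0,0,0.0009,0,0.0005,0],[0,0,0,0.0009,0,0.0005,0]])

```text
time: 6.5
eef_pos: [484.7, -3.1, 78.8]
tcp_rot: [2.646, 0.214, -1.531]
wrist_force: [0.9, 0.8, 8.0]
gripper_width: 21.7
grasp_force: 30.0
```

>>> servo_tool(increments=[[0,0,0,0,0,0,0.34],[0,0,0,0,0,0,0.34],[0,0,0,0,0,0,0.34],[0,0,0,0,0,-0.01,0.34],[0,0,0,0,0,-0.03,0.34],[0,0,0,0,0,-0.06,0.34],[0,0,0,0,0,-0.08,0.34],[0,0,0,0,0,-0.08,0.34]])

```text
time: 7.3
eef_pos: [554.6, 7.9, 117.4]
tcp_rot: [2.649, 0.214, -1.524]
wrist_force: [0.5, -1.2, -0.7]
gripper_width: 31.0
grasp_force: 0.0
```

Run:
```python
from h import *
im=manip.camera("side")[:,:,::-1];t=manip.camera("top")[:,:,::-1]
f=lambda c:cv2.resize(c,None,fx=4,fy=4,interpolation=cv2.INTER_CUBIC)
cv2.imwrite("pics/s3.png",np.hstack([f(im[170:310,250:350]),f(t[140:280,200:300])]))
s=manip.read_state();print(s['q'])
# next: up and level, over stylus
plan([560,-20,260],Rt(9,-20))
```

```text
[-0.032417    1.16487762  0.69210501 -0.22396142  2.31244945  1.31826479]
turn [-0.06 40.07  0.25] shift [-0.1233  0.028  -0.0741]
```

View pics/s3.png

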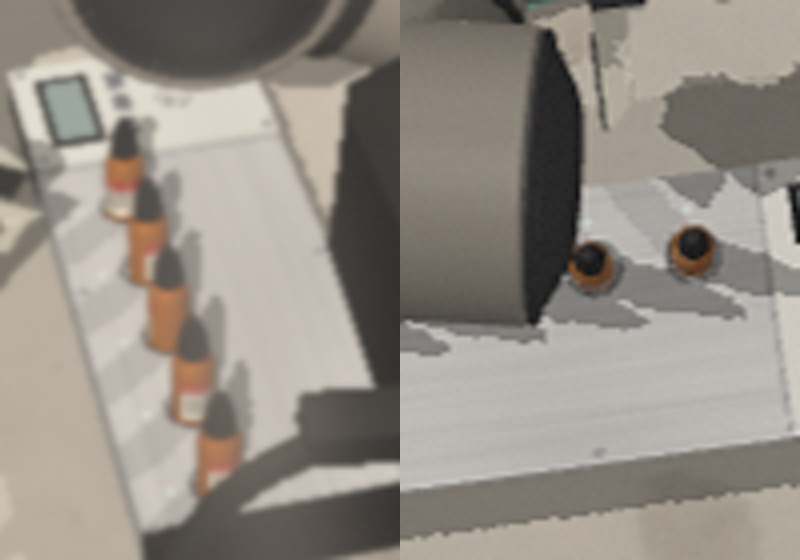

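Run:
```python
from h import *
plan([570,-20,220],Rt(15,0))
```

```text
turn [-3.25 60.   -5.19] shift [-0.0837  0.0297 -0.0627]
```

>>> servo_tool(increments=[[0,5,0,-0.02,0.005,-0.015,0.34],[-0.5,13,-1,-0.04,0.015,-0.03,0.34],[-1,21,-2,-0.06,0.02,-0.045,0.34],[-1.5,29,-3,-0.084,0.03,-0.063,0.34],[-2,37,-3.5,-0.084,0.03,-0.063,0.34],[-2.5,45,-4,-0.084,0.03,-0.063,0.34],[-3,53,-4.5,-0.084,0.03,-0.063,0.34],[-3.2,60,-5.2,-0.084,0.03,-0.063,0.34]])

```text
time: 8.2
eef_pos: [568.8, -20.0, 221.4]
tcp_rot: [-3.114, -0.408, -0.009]
wrist_force: [-0.2, -0.5, 0.3]
gripper_width: 31.0
grasp_force: 0.0
```

Run:
```python
from h import *
s=manip.read_state();print(s['q'])
plan([505,-415,210],Rt(23.4,0))
```

```text
[-0.17109784  0.43016663  1.42594121  0.00255589  1.28015815  1.13816561]
turn [ 0.03 -0.34 -8.46] shift [-0.1636  0.3652  0.0105]
```

>>> servo_tool(increments=[[0,0,-8.5,-0.164,0.365,0.01,0.34],[0,0,-8.5,-0.164,0.365,0.01,0.34],[0,0,-8.5,-0.164,0.365,0.01,0.34],[0,0,-8.5,-0.164,0.365,0.01,0.34],[0,0,-8.5,-0.164,0.365,0.01,0.34],[0,0,-8.5,-0.164,0.365,0.01,0.34],[0,0,-8.5,-0.164,0.365,0.01,0.34],[0,0,-8.5,-0.164,0.365,0.01,0.34]])

```text
time: 9.0
eef_pos: [505.1, -412.4, 210.0]
tcp_rot: [-3.074, -0.637, 0.001]
wrist_force: [0.6, 0.0, -0.1]
gripper_width: 31.4
grasp_force: 0.0
```

>>> servo_tool(increments=[[0,0,0,0,0,0,0.34],[0,0,0,0,0,0,0.34]])

```text
time: 9.2
eef_pos: [505.3, -411.5, 209.5]
tcp_rot: [-3.073, -0.634, 0.001]
wrist_force: [0.6, 0.7, -0.8]
gripper_width: 31.1
grasp_force: 0.0
```

Run:
```python
from h import *
st=manip.read_state();np.save("st2.npy",st,allow_pickle=True);print(st['eef_pos'],st['q'])
im=manip.camera("wrist")[:,:,::-1];cv2.imwrite("pics/w2.png",im);cv2.imwrite("pics/w2b.png",cv2.resize(im,None,fx=1.42,fy=1.42,interpolation=cv2.INTER_CUBIC))
```

```text
[ 505.28713331 -411.47838985  209.49711869] [-8.01549209e-01  5.99136882e-01  1.17267211e+00  1.29463704e-03
  1.37313292e+00  3.62257482e-01]
```

View pics/w2b.png

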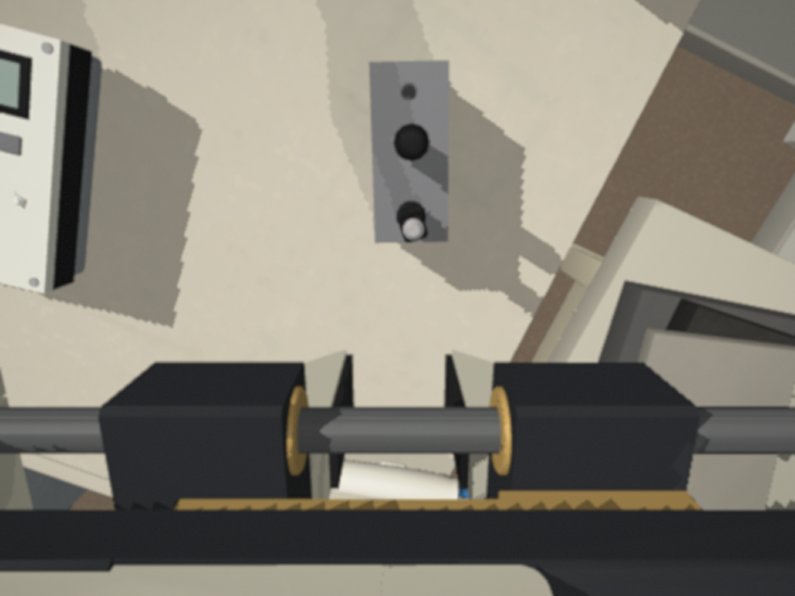

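Run:
```python
from h import *
st=np.load("st2.npy",allow_pickle=True).item()
w=lambda l,u,v,z:print(l,np.round(ray("wrist",u/1.42,v/1.42,z,st),1))
w("knob",414,229,125);w("hole",409,91,60);w("driver",411,142,110)
for l,q in (("c1",(370,62)),("c2",(449,60)),("c3",(375,242)),("c4",(448,241))): w(l,*q,60)
a=cv2.imread("pics/w2.png")[132:178,262:320];a=cv2.resize(a,None,fx=12,fy=12,interpolation=cv2.INTER_CUBIC)
cv2.imwrite("pics/w2c.png",cv2.convertScaleAbs(a,alpha=1.8,beta=0))
```

```text
knob [ 544.8 -401.8  125. ]
hole [ 606.6 -373.5   60. ]
driver [ 580.3 -385.1  110. ]
c1 [ 611.7 -348.    60. ]
c2 [ 629.6 -387.3   60. ]
c3 [ 521.3 -388.5   60. ]
c4 [ 539.2 -428.5   60. ]
```

View pics/w2c.png

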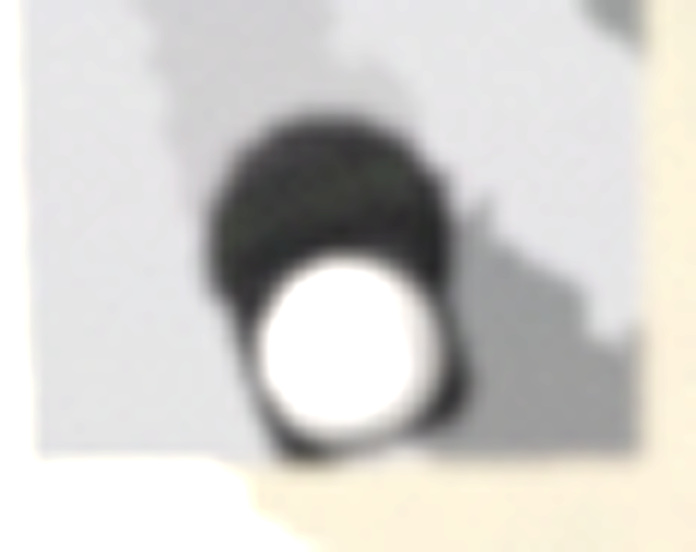

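Run:
```python
from h import *
plan([544.6,-401.9,150],Rt(42.5,0))
```

```text
turn [ -0.17  -0.05 -19.09] shift [0.0387 0.0077 0.0601]
```

>>> servo_tool(increments=[[0,0,-8,0.02,0.004,0.02,0.34],[0,0,-16,0.0385,0.0075,0.04,0.34],[0,0,-19.1,0.0385,0.0075,0.06,0.34],[0,0,-19.1,0.0385,0.0075,0.06,0.34],[0,0,-19.1,0.0385,0.0075,0.06,0.34],[0,0,-19.1,0.0385,0.0075,0.06,0.34]])

```text
time: 9.85
eef_pos: [545.7, -402.7, 153.0]
tcp_rot: [2.926, 1.139, 0.003]
wrist_force: [-0.2, 0.3, -0.2]
gripper_width: 31.2
grasp_force: 0.0
```

Run:
```python
from h import *
plan([544.6,-401.9,84],Rt(42.5,0))
```

```text
turn [ 0.13 -0.06  0.03] shift [-0.0004 -0.0015  0.069 ]
```

>>> servo_tool(increments=[[0,0,0,0,-0.001,0.03,0.34],[0,0,0,0,-0.001,0.05,0.34],[0,0,0,0,-0.001,0.066,0.34],[0,0,0,0,-0.001,0.068,0.34],[0,0,0,0,-0.001,0.068,0.34]])

```text
time: 10.35
eef_pos: [544.8, -402.4, 84.3]
tcp_rot: [2.927, 1.139, 0.002]
wrist_force: [-0.1, -0.6, -0.0]
gripper_width: 31.1
grasp_force: 0.0
```

>>> servo_tool(increments=[[0,0,0,0,0,0,0.2],[0,0,0,0,0,0,0.1],[0,0,0,0,0,0,0],[0,0,0,0,0,0,0],[0,0,0,0,0,0,0],[0,0,0,0,0,0,0]])

```text
time: 10.95
eef_pos: [545.0, -402.4, 84.3]
tcp_rot: [2.926, 1.14, 0.002]
wrist_force: [-0.7, -0.0, 5.8]
gripper_width: 11.7
grasp_force: 30.0
```

>>> servo_tool(increments=[[0,0,0,0,0,-0.015,0],[0,0,0,0,0,-0.035,0],[0,0,0,0,0,-0.06,0],[0,0,0,0,0,-0.076,0],[0,0,0,0,0,-0.076,0]])

```text
time: 11.45
eef_pos: [545.6, -403.1, 162.8]
tcp_rot: [2.923, 1.139, 0.005]
wrist_force: [0.4, 0.2, -0.3]
gripper_width: 11.9
grasp_force: 30.0
```

Run:
```python
from h import *
plan([453.7,-149.5,154],Rt(42.5,0))
s=manip.read_state();print(s['q'])
```

```text
turn [ 0.32 -0.07  0.07] shift [ 0.1038 -0.249   0.0076]
[-7.49520585e-01  6.79104371e-01  1.15555627e+00  8.98147920e-04
  1.30127733e+00  7.80088853e-02]
```

>>> servo_tool(increments=[[0,0,0,0.104,-0.249,0,0],[0,0,0,0.104,-0.249,0,0],[0,0,0,0.104,-0.249,0.004,0],[0,0,0,0.104,-0.249,0.0076,0],[0.3,0,0,0.104,-0.249,0.0076,0],[0.3,0,0,0.104,-0.249,0.0076,0],[0.3,0,0,0.104,-0.249,0.0076,0],[0.3,0,0,0.104,-0.249,0.0076,0]])

```text
time: 12.25
eef_pos: [453.0, -148.6, 151.7]
tcp_rot: [-2.922, -1.14, 0.002]
wrist_force: [0.9, -0.2, -0.5]
gripper_width: 11.6
grasp_force: 30.0
```

Run:
```python
from h import *
st=manip.read_state();np.save("st3.npy",st,allow_pickle=True);print(st['eef_pos'],st['tcp_rot'])
im=manip.camera("wrist")[:,:,::-1];cv2.imwrite("pics/w3.png",im)
p=st['eef_pos']+R.from_rotvec(st['tcp_rot']).apply([0,0,74.3]);u,v=proj("wrist",p,st);print("tip pred",p,u,v,"hole pred",proj("wrist",[453.6,-149.4,54],st))
print("crop",u-70,v-50)
x,y=int(u)-66,int(v)-50;a=im[y:y+100,x:x+132];print(x,y);cv2.imwrite("pics/w3c.png",cv2.resize(a,None,fx=6,fy=6,interpolation=cv2.INTER_CUBIC))
```

```text
[ 453.03033919 -148.64791076  151.74063793] [-2.92236971e+00 -1.13998231e+00  1.64006141e-03]
tip pred [ 452.82980839 -148.34763114   77.44151533] 281.6250657337946 223.9220604442678 hole pred (np.float64(283.4725529531031), np.float64(214.3922225881142))
crop 211.6250657337946 173.9220604442678
215 173
```

View pics/w3c.png

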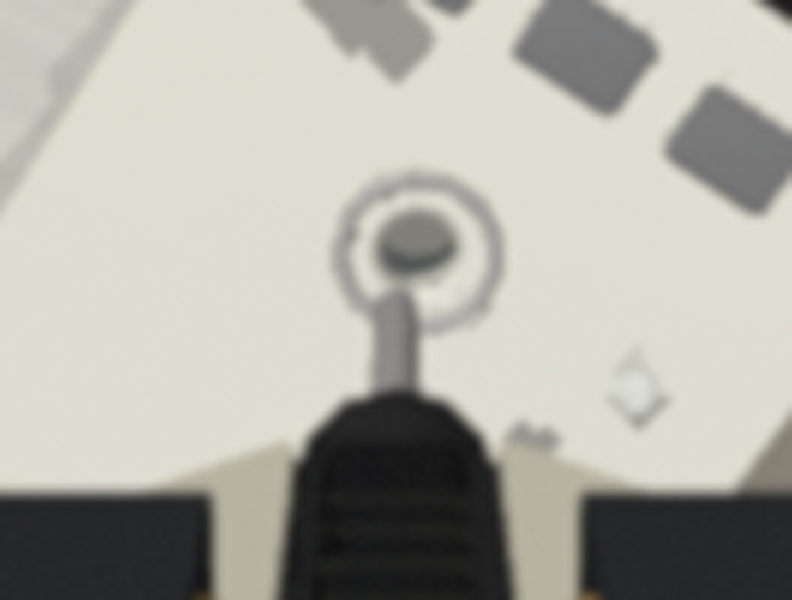

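Run:
```python
from h import *
st=np.load("st3.npy",allow_pickle=True).item()
f=lambda x,y:(215+x/6-.42,173+y/6-.42)
t=ray("wrist",*f(397,310),77.44,st);h=ray("wrist",*f(418.5,252),54,st);print(t,h)
print("offset tool",totool(st,h-t), "tip in tool",totool(st,t-st['eef_pos']))
s=manip.read_state();print(s['eef_pos'])
```

```text
[ 452.26635072 -148.07162214   77.44      ] [ 453.91941679 -149.95674699   54.        ]
offset tool [-0.07765819  2.61905202 23.42764305] tip in tool [-0.22773016 -0.5846277  74.30415152]
[ 453.27088572 -149.27734966  151.72971059]
```

>>> servo_tool(increments=[[0,0,0,0.0001,0.002,0.01,0],[0,0,0,0.0001,0.002,0.018,0],[0,0,0,0.0001,0.002,0.018,0],[0,0,0,0.0001,0.002,0.018,0]])

```text
time: 12.7
eef_pos: [453.9, -150.0, 133.1]
tcp_rot: [-2.922, -1.137, 0.003]
wrist_force: [-0.1, 0.2, 0.3]
gripper_width: 11.7
grasp_force: 30.0
```

Run:
```python
from h import *
st=manip.read_state();np.save("st4.npy",st,allow_pickle=True);print(st['eef_pos'],st['tcp_rot'])
im=manip.camera("wrist")[:,:,::-1]
tip=st['eef_pos']+R.from_rotvec(st['tcp_rot']).apply([-.23,-.58,74.3]);print(tip,proj("wrist",tip,st),"hole",proj("wrist",[453.92,-149.96,54],st),"rem",totool(st,np.array([453.92,-149.96,54])-tip))
a=im[180:250,240:325];cv2.imwrite("pics/w4c.png",cv2.resize(a,None,fx=8,fy=8,interpolation=cv2.INTER_CUBIC))
```

```text
[ 453.86818348 -150.04430364  133.10171756] [-2.9217919  -1.13721261  0.00326529]
[ 452.99291931 -149.39311565   58.80710695] (np.float64(280.75140767703556), np.float64(224.25237913979268)) hole (np.float64(282.33604012974496), np.float64(221.6804337035398)) rem [0.29828664 1.07623499 4.80019343]
```

View pics/w4c.png

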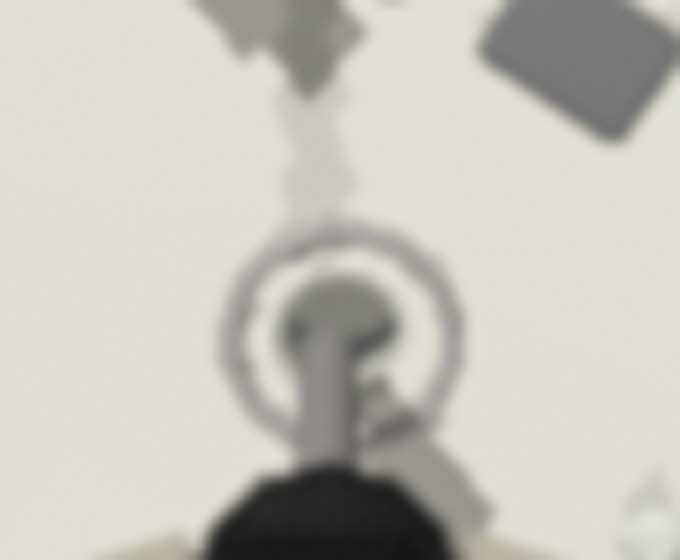

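>>> servo_tool(increments=[[0,0,0,0.0003,0.0011,0.001,0],[0,0,0,0.0003,0.0011,0.002,0],[0,0,0,0.0003,0.0011,0.008,0],[0,0,0,0.0003,0.0011,0.014,0],[0,0,0,0.0003,0.0011,0.02,0],[0,0,0,0.0003,0.0011,0.024,0],[0,0,0,0.0003,0.0011,0.024,0]])

```text
time: 13.45
eef_pos: [454.6, -150.0, 109.0]
tcp_rot: [-2.921, -1.138, 0.003]
wrist_force: [0.5, -0.1, 0.1]
gripper_width: 12.1
grasp_force: 30.0
```

>>> servo_tool(increments=[[0,0,0,0,0,0.002,0],[0,0,0,0,0,0.004,0],[0,0,0,0,0,0.0055,0],[0,0,0,0,0,0.0055,0]])

```text
time: 13.85
eef_pos: [455.1, -150.3, 104.4]
tcp_rot: [-2.923, -1.139, 0.001]
wrist_force: [0.3, 0.4, 1.5]
gripper_width: 11.7
grasp_force: 30.0
```

>>> servo_tool(increments=[[0,0,0,0,0,0.001,0],[0,0,0,0,0,0.002,0],[0,0,0,0,0,0.002,0]])

```text
time: 14.15
eef_pos: [455.2, -150.3, 102.3]
tcp_rot: [-2.923, -1.139, 0.001]
wrist_force: [0.3, -0.3, 2.0]
gripper_width: 11.8
grasp_force: 30.0
```

Pushing on toward the hard stop.

>>> servo_tool(increments=[[0,0,0,0,0,0.001,0],[0,0,0,0,0,0.002,0],[0,0,0,0,0,0.002,0]])

```text
time: 14.45
eef_pos: [455.2, -150.3, 100.8]
tcp_rot: [-2.923, -1.139, 0.001]
wrist_force: [-0.8, 0.4, 8.3]
gripper_width: 11.9
grasp_force: 30.0
```

>>> servo_tool(increments=[[0,0,0,0,0,0.0005,0],[0,0,0,0,0,0.001,0],[0,0,0,0,0,0.001,0]])

```text
time: 14.75
eef_pos: [455.4, -150.4, 100.4]
tcp_rot: [-2.923, -1.139, 0.0]
wrist_force: [-2.9, 1.5, 14.5]
gripper_width: 11.7
grasp_force: 30.0
```

>>> servo_tool(increments=[[0,0,0,0,0,0,0],[0,0,0,0,0,0,0],[0,0,0,0,0,0,0],[0,0,0,0,0,0,0]])

```text
time: 15.15
eef_pos: [455.3, -150.3, 100.4]
tcp_rot: [-2.923, -1.139, 0.0]
wrist_force: [-2.1, 0.4, 14.5]
gripper_width: 12.1
grasp_force: 30.0
```

```bash
python3 -c "
from cell import manip
print(manip.job_done())"
```

```text
the job is handed in; nothing more can be done
None
```

The fallen bottle is standing in nest 3 and released, with the other four still in their nests. The arm is still gripping the stylus and pressing the reset button against its hard stop at about 14.5 N, and the job was handed in at about 15 s.

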